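# Put the hardness reference blocks away on edge

## Robot

A 7-joint arm with a two-finger parallel gripper is mounted at the origin on the work surface. World frame = base frame: x ahead of the robot, y to its left, z up, the work surface at z = 0. Lengths are in m, angles in rad, forces in N, time in s.
With the tool pointing down it reaches from about 0.35 to 0.9 m from the base axis. Payload 8.1 kg.
Tool frame: the origin (TCP) lies midway between the tips of the shut fingers; the grasp point (between the pads) lies 19 mm behind it; z points along the fingers, y is the line along which they close (so a half turn about z gives the same grasp; the last joint's range is limited). The gripper opens to 85 mm and grips with 20 to 120 N. Pads are 22 mm wide; open, the fingers measure 114 mm over their backs; the gripper's body (76 mm by 85 mm) begins 54 mm behind the grasp point. The pads swing forward as they close: fully open they stand 13 mm farther back than shut.
Start: joints at [-0.103, 0.434, 0.025, 1.573, -0.012, 1.134, -0.075], TCP at [0.625, -0, 0.231] pointing down, gripper open.
Joint ranges: [-2.62, 2.62], [-0.44, 2.09], [-1.27, 1.32], [0.08, 2.57], [-1.32, 4.46], [0.12, 2], [-2.74, 2.74]. Speed limits (rad/s): [2.22, 2.22, 3.01, 3.01, 3.14, 3.14, 3.14].

## Interface

Orientations are given as a unit quaternion [x, y, z, w].
In Python, from plant import r gives the robot as it stands. The module is installed in compiled form; this text tells all that it offers.
- The arm moves only by the shell command python3 -m crank 'ROWS'. ROWS is JSON, a list of rows, each a list of 3 entries, a list of its own where there are three numbers: the shift along the tool's x, y, z in m, then the turn, a rotation vector about the tool's x, y, z in degrees, then the finger opening in m, from 0 to 0.0854. A call has 1 to 20 rows; each row is the pose to reach, as a shift and turn from the pose commanded when the call began, along the tool's axes at that moment; what a row does not reach only later rows make up. A row lasts 1/10 s, in which the tool goes at most 50 mm and 8.59 degrees, less where a joint would pass 70% of its speed; a pose out of reach is approached as far as the arm can. A call with a gripper value outside its range is refused whole. The fingers move at their own pace and stop on an object; the grip force is fixed at half the most. Time passes only in rows, so rows that repeat a pose let the fingers close. It gives the time, the measured TCP pose, the force, the opening and the grip force at its end, in the units of the state.
- r.get_obs(): the state, without advancing time (a new reading comes with each control period).
- r.grab_frame(name): name is "scene" or "side" or "wrist"; returns (picture, depth): 384x512x3 uint8, red, green, blue; 384x512 float32, m along the optical axis (not along the pixel's ray), 0 where there is no reading.
- r.calibration(name): a dict with "fx", "fy", "cx", "cy" (pixels), "rvec" (rotation vector, rad) and "tvec" (3), from world to camera coordinates, as OpenCV has them. Camera axes: x right, y down, z forward; pixel columns grow to the right and rows downward; lengths in m; the calibration is good to about 2 mm. A picture is of the moment at which its call begins: read the wrist's pose just before it. calibration takes no time and is no camera call; for the wrist camera it gives the pose at the moment of the call.
- r.finish_job(): hands the job in; it is judged then, once.
The state is a dict: "t": time; "qpos": joint angles; "joint_velocities": joint speeds; "joint_efforts": joint torques, N m; "tool_pos": TCP position; "ee_rot": TCP orientation; "wrist_force": force on the tool from outside, world axes, zero at the start; "ft_torque": the same for the moment, N m; "gripper_width": finger opening in m; "finger_force": force on a finger pad.
Only numpy, scipy, OpenCV 4.12 (cv2) and the standard library are available. Lean on these libraries where they do the work, as an engineer would, in place of code of your own. Each camera call takes 0.05 s, during which the arm holds its last target. There are 200 camera calls.

## Task

Put the square steel reference blocks away: pull the cabinet's drawer out to its stop and stand every square block on its thin edge in the green rack inside, one to a bay, moving the blue sliding cover aside first. Then slide the cover all the way over the rack, push the drawer fully shut and let go, leaving the other things on the bench where they are.

Things in the scene. Friction and masses are not known exactly. Their poses are not given: they have to be found in the camera images.
- drawer (a joint): Opening of the cabinet's one drawer (m): 0 shut, 0.150 at its stop; slides out along the cabinet's -x, towards the robot; about 2 N of friction, stays where left. May start up to 25 mm open. Grey front 300 mm wide, 12 mm thick, top edge 112 mm above the bench; white cabinet 310 wide, 200 deep, 126 mm high, its front face just behind the drawer front.
- drawer_handle (a point): Middle of the drawer's steel bar handle, 92 mm above the bench: a bar along y, 11 mm thick and 110 mm long, its axis 35 mm in front of the drawer front. Axes as the cabinet's: x points into the cabinet, z up; yaw of the cabinet is within 0.12 rad of the world's.
- cover (a joint): Position of the blue flat cover along the drawer (m): 0 parked on the right (-y) half of the drawer with the rack quite open, 0.135 fully over the rack on the left (+y) half. About 1.2 N of friction; it starts anywhere from 0.02 to 0.09, over part of the rack, and can only be reached with the drawer out.
- cover_handle (a point): Centre of the black grip block on the cover, 60 mm along x, 12 mm along y, 22 mm high (its top 11 mm above this point). It stands in the middle of the cover plate, 146 mm (x) by 128 mm (y), 5 mm thick, its top 87 mm above the bench and 11 mm below this point. Axes as the drawer's.
- rack (a point): Centre of the rack on the drawer's inner floor, at floor level (18 mm above the bench); axes as the drawer's (x into the cabinet, y left, z up). Five green dividers at y = -54, -27, 0, 27, 54 mm, each 3 mm thick, 40 mm high, 40 mm long (x -20 to 20 mm), make four bays 24 mm wide, centred at y = -40.5, -13.5, 13.5, 40.5 mm.
- side_wall (a point): Middle of the top edge of the drawer's left side wall, only 24 mm above the inner floor, 70 mm left of the rack's centre. The inside of the drawer is 140 mm long in x about the rack's centre (x -70 to 70 mm): the front stands 94 mm, the back wall 63 mm above the inner floor; the cover's underside runs 64 mm above the floor.
- block0: Square steel hardness reference block, 55 x 55 x 16 mm, 0.27 to 0.5 kg; origin in its centre, z across its 16 mm thickness (normal to its square faces). Starts lying flat on the bench. May be absent.
- block1: Square steel hardness reference block, 55 x 55 x 16 mm, 0.27 to 0.5 kg; origin in its centre, z across its 16 mm thickness (normal to its square faces). Starts lying flat on the bench. May be absent.
- block2: Square steel hardness reference block, 55 x 55 x 16 mm, 0.27 to 0.5 kg; origin in its centre, z across its 16 mm thickness (normal to its square faces). Starts lying flat on the bench. May be absent.
- block3: Square steel hardness reference block, 55 x 55 x 16 mm, 0.27 to 0.5 kg; origin in its centre, z across its 16 mm thickness (normal to its square faces). Starts lying flat on the bench. May be absent.
- loupe: Bystander: black magnifier, 36 mm across and 24 mm high, origin under its centre; stands among the blocks.
- caliper: Bystander: sliding caliper, 160 mm long, lying flat, 10 mm high; origin under its middle.
- round_block: Bystander: round brass-coloured block, 64 mm across, 16 mm high; not to be put away.
- indenter_case: Bystander: dark wooden case, 90 x 60 x 30 mm.
- driver: Bystander: screwdriver, 160 mm long.
- oil: Bystander: small jar, 44 mm across, 90 mm high.
Things that resemble listed ones, but are neither listed nor needed, are in the scene too. What is shaped like the block2 but turquoise is not meant.

How it is judged:
On the way, in this order (a step that is already met when the one before it is completed fails the run):
1. the drawer is pulled out to its stop (value of joint drawer above 0.142 m), for 0.2 s.
2. every square block stands on edge in a bay of the rack, let go (x of block0 in the frame of rack between -0.045 and 0.045 m and y of block0 in the frame of rack between -0.056 and 0.056 m and z of block0 in the frame of rack between 0.02 and 0.035 m and angle between the z axis of each of block0, block1, block2, block3 and the y axis of rack, either way round below 0.27 rad and x of block1 in the frame of rack between -0.045 and 0.045 m and y of block1 in the frame of rack between -0.056 and 0.056 m and z of block1 in the frame of rack between 0.02 and 0.035 m and x of block2 in the frame of rack between -0.045 and 0.045 m and y of block2 in the frame of rack between -0.056 and 0.056 m and z of block2 in the frame of rack between 0.02 and 0.035 m and x of block3 in the frame of rack between -0.045 and 0.045 m and y of block3 in the frame of rack between -0.056 and 0.056 m and z of block3 in the frame of rack between 0.02 and 0.035 m and contact force between each of block0, block1, block2, block3 and the fingers below 0.1 N), for 0.3 s.
3. the cover is slid fully over the rack, the blocks still standing (x of block0 in the frame of rack between -0.045 and 0.045 m and y of block0 in the frame of rack between -0.056 and 0.056 m and z of block0 in the frame of rack between 0.02 and 0.035 m and angle between the z axis of each of block0, block1, block2, block3 and the y axis of rack, either way round below 0.27 rad and x of block1 in the frame of rack between -0.045 and 0.045 m and y of block1 in the frame of rack between -0.056 and 0.056 m and z of block1 in the frame of rack between 0.02 and 0.035 m and x of block2 in the frame of rack between -0.045 and 0.045 m and y of block2 in the frame of rack between -0.056 and 0.056 m and z of block2 in the frame of rack between 0.02 and 0.035 m and x of block3 in the frame of rack between -0.045 and 0.045 m and y of block3 in the frame of rack between -0.056 and 0.056 m and z of block3 in the frame of rack between 0.02 and 0.035 m and value of joint cover above 0.128 m), for 0.2 s.
At the end, for the whole second after the job is handed in: The drawer is shut (within 8 mm), the cover is over the rack (within 8 mm of its end), every square block present stands on edge in a bay of the rack (faces within 0.27 rad of the dividers) (leaning up to that much is fine) (value of joint drawer below 0.008 m and value of joint cover above 0.127 m and x of block0 in the frame of rack between -0.045 and 0.045 m and y of block0 in the frame of rack between -0.056 and 0.056 m and z of block0 in the frame of rack between 0.02 and 0.035 m and angle between the z axis of each of block0, block1, block2, block3 and the y axis of rack, either way round below 0.27 rad and x of block1 in the frame of rack between -0.045 and 0.045 m and y of block1 in the frame of rack between -0.056 and 0.056 m and z of block1 in the frame of rack between 0.02 and 0.035 m and x of block2 in the frame of rack between -0.045 and 0.045 m and y of block2 in the frame of rack between -0.056 and 0.056 m and z of block2 in the frame of rack between 0.02 and 0.035 m and x of block3 in the frame of rack between -0.045 and 0.045 m and y of block3 in the frame of rack between -0.056 and 0.056 m and z of block3 in the frame of rack between 0.02 and 0.035 m); the robot touches nothing.
It fails at once if one of the other things on the bench is moved more than 6 cm (distance of any of loupe, caliper, round_block, indenter_case, driver, oil from where it was at the start of the episode above 0.06 m).
Of block0, block1, block2, block3 only 3 to 4 are there at a start; the rules pass over those that are not, and their reading is None.
At some moment in a run one of block0, block1, block2, block3 may be knocked a few centimetres aside while the robot is not near it.
It also fails if it takes over 208 s, if anything falls off the work surface, if the arm or the gripper's body presses on something with over 40 N, if the wrist force passes 120 N, or if a joint passes its speed limit or range.

## Working session

There is one attempt and no reset: what is moved stays moved. The work goes in short steps, Python scripts to look and compute and a shell command to move; the robot and the scene stay as the last step left them, time stands still between calls to the robot, and variables do not carry over. Pictures are saved under pics/ and viewed, at most 14 in all, crops included, and the job is handed in when it is done.

```bash
mkdir -p pics
cat > h.py <<'E'
import numpy as np, cv2
from scipy.spatial.transform import Rotation as R
from plant import r
def grab(n):
    c=r.calibration(n); im,d=r.grab_frame(n); return im,d,c
def save(im,f): cv2.imwrite('pics/'+f,cv2.cvtColor(im,cv2.COLOR_RGB2BGR))
def cloud(d,c):
    v,u=np.indices(d.shape); p=np.stack([(u-c['cx'])/c['fx']*d,(v-c['cy'])/c['fy']*d,d],-1)
    M=R.from_rotvec(np.ravel(c['rvec'])).as_matrix()
    w=(p-np.ravel(c['tvec']))@M; w[d==0]=np.nan; return w
def load(n): 
    z=np.load(n+'.npz'); return z['im'],z['w']
def shot(n,f):
    im,d,c=grab(n); w=cloud(d,c); save(im,f+'.png'); np.savez(f,im=im,w=w); return im,w
E
python3 - <<'E'
from h import *
for n in ['scene','side','wrist']:
    im,w=shot(n,n+'0'); c=r.calibration(n)
    M=R.from_rotvec(np.ravel(c['rvec'])).as_matrix(); print(n,-M.T@np.ravel(c['tvec']),M[2])
o=r.get_obs(); print(o)
E
```

```text
scene [ 1.24391978 -0.25633159  0.94526603] [-0.6040762   0.17649241 -0.77713729]
side [0.26230208 0.74187694 0.91549858] [ 0.26187623 -0.6640249  -0.70035118]
wrist [0.62486152 0.08199397 0.37338567] [-0.00104719 -0.31601703 -0.94875294]
{'t': 0.15, 'qpos': array([-0.1026161 ,  0.43506993,  0.02498962,  1.57390429, -0.01160138,
        1.13397646, -0.07509007]), 'joint_velocities': array([-0.00087791, -0.00134658,  0.00072944, -0.00221328, -0.00034765,
       -0.00096977, -0.00010068]), 'joint_efforts': array([ 1.93215681e-03, -6.70885992e+01,  1.02606665e+00, -3.16448736e+01,
        1.57136447e-02,  9.07747715e-03, -7.57739531e-05]), 'tool_pos': array([ 6.24614187e-01, -4.55581925e-05,  2.30695799e-01]), 'ee_rot': array([ 7.07126958e-01,  7.07086344e-01, -4.68034534e-04, -3.85717340e-04]), 'wrist_force': array([0.56795165, 0.14767057, 0.89681276]), 'ft_torque': array([0.01215204, 0.01428371, 0.01095604]), 'finger_force': 0.0, 'gripper_width': 0.08553871736793253}
```

View pics/scene0.png

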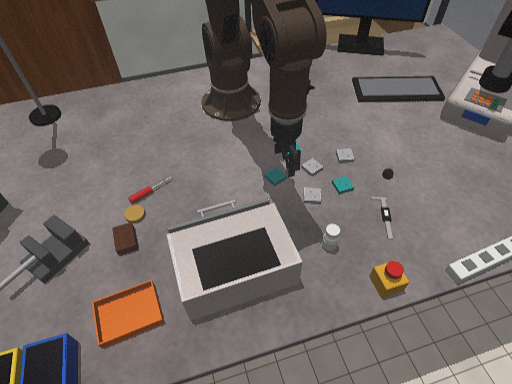

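View pics/side0.png

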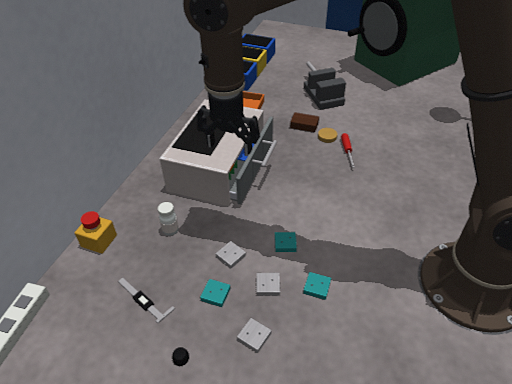

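```bash
cat >> h.py <<'E'
def blobs(im,w,zl=0.008,zh=0.03,area=60):
    b=im.astype(int); out=[]
    m=((w[...,2]>zl)&(w[...,2]<zh)&(w[...,0]>.2)&(w[...,0]<1.1)&(abs(w[...,1])<.7)).astype(np.uint8)
    n,l,s,_=cv2.connectedComponentsWithStats(m,connectivity=4)
    for i in range(1,n):
        if s[i,4]<area: continue
        k=l==i; p=w[k]; rc=cv2.minAreaRect((p[:,:2]*1000).astype(np.float32))
        out.append((np.median(im[k],0).astype(int),np.round(rc[0]),np.round(rc[1]),round(rc[2],1),round(np.median(p[:,2])*1000,1)))
    return out
E
python3 - <<'E'
from h import *
for n in ['scene','side']:
    im,w=load(n+'0') if 0 else (lambda z:(z['im'],z['w']))(np.load(n+'0.npz'))
    print(n); [print(*b) for b in blobs(im,w)]
    # front top edge / handle in scene
    m=(w[...,2]>.085)&(w[...,2]<.135)&(w[...,0]>.4)&(w[...,0]<1.1)&(w[...,1]>-.2)&(w[...,1]<.5)
    k=m&(w[...,2]>.119); p=w[k]; 
    print('cab',cv2.minAreaRect((p[:,:2]*1000).astype(np.float32)),np.median(p[:,2]))
    k=m&(w[...,2]>.106)&(w[...,2]<.116); p=w[k]; print('front',cv2.minAreaRect((p[:,:2]*1000).astype(np.float32)),len(p))
    k=m&(w[...,2]>.088)&(w[...,2]<.1); p=w[k]; print('hand',cv2.minAreaRect((p[:,:2]*1000).astype(np.float32)),len(p))
E
```

```text
scene
[41 38 39] [205. 653.] [106.  31.] 73.3 18.2
[167 164 165] [445. 309.] [56. 58.] 76.7 17.0
[166 163 165] [461. 173.] [57. 59.] 22.4 17.2
[44 94 92] [462.  36.] [59. 57.] 22.6 16.8
[42 41 40] [575. 407.] [33. 29.] 74.4 21.9
[ 55 147 144] [568. 241.] [59. 57.] 1.2 17.0
[153  53  51] [ 389. -380.] [ 26. 159.] 24.9 20.7
[168 165 166] [579. 125.] [53. 59.] 68.1 17.0
[167 134  73] [ 529. -456.] [ 64. 178.] 77.5 17.0
[46 45 44] [721. 318.] [26. 50.] 69.6 11.1
[48 46 46] [ 580. -646.] [ 15. 145.] 37.6 20.2
[96 97 92] [978. 472.] [199.  46.] 81.6 18.9
[90 70 32] [945. 182.] [94. 46.] 44.6 18.7
[93 53 34] [ 761. -519.] [ 91. 192.] 41.6 20.8
[87 82 80] [ 859. -184.] [  4. 309.] 2.1 19.4
[94 53 33] [ 857. -482.] [ 22. 161.] 12.8 20.2
[32 40 71] [ 884. -620.] [  3. 106.] 90.0 18.5
cab ((756.5238037109375, -116.70214080810547), (203.5357208251953, 170.70265197753906), 1.3793903589248657) 0.12789132211111173
front ((740.3427734375, -116.30233764648438), (238.0341796875, 169.25881958007812), 0.6752842664718628) 343
hand ((762.7756958007812, 11.450836181640625), (482.99993896484375, 282.2602539
[... 535 characters left out ...]

[166 164 167] [580. 124.] [59. 58.] 67.8 16.1
[ 44 147 146] [350. 138.] [55. 58.] 1.2 16.1
[167 165 168] [461. 175.] [54. 56.] 20.9 16.0
[ 44 147 146] [570. 239.] [56. 58.] 3.1 16.1
[94 95 92] [934. 468.] [  7. 180.] 5.4 18.8
[25 25 26] [723. 317.] [25. 51.] 68.1 10.6
[169 167 171] [446. 309.] [56. 56.] 77.4 16.2
[21 21 23] [574. 410.] [34. 31.] 6.1 23.3
cab ((756.487060546875, -115.2791976928711), (204.2965545654297, 171.1712646484375), 0.9716299176216125) 0.1268884872280503
front ((702.532958984375, -64.68919372558594), (281.0478210449219, 132.61685180664062), 36.9328727722168) 364
hand ((771.8448486328125, 2.360198974609375), (545.7528076171875, 168.8853302001953), 49.63650131225586) 718
```

View pics/wrist0.png

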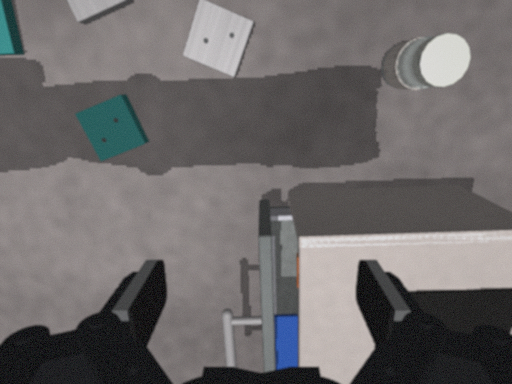

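Run:
```python
from h import *
for n in ['scene','side','wrist']:
    z=np.load(n+'0.npz'); im,w=z['im'],z['w']
    X,Y,Z=[w[...,i] for i in range(3)]
    g=(Y>-.4)&(Y<.05)&(X>.5)&(X<1.0)
    k=g&(Z>.120)&(Z<.135)&(im.min(-1)>120)
    p=w[k]
    if len(p)>50: print(n,'cab',cv2.minAreaRect((p[:,:2]*1000).astype(np.float32)),np.median(p[:,2]),len(p))
    k=g&(Z>.105)&(Z<.117)&(X<.75); p=w[k]
    # drawer front top: x-band
    if len(p)>30:
        print('front',cv2.minAreaRect((p[:,:2]*1000).astype(np.float32)),len(p), np.percentile(p,[2,50,98],axis=0).round(3).tolist())
    k=g&(Z>.085)&(Z<.102)&(X<.66)&(Y<-.0); p=w[k]
    if len(p)>10:
        print('handle',np.percentile(p,[2,50,98],axis=0).round(3).tolist(),len(p), np.median(im[k],0))
    k=(Y>-.4)&(Y<.05)&(X>.58)&(X<.8)&(im[...,2]>im[...,0].astype(int)+50); print('blue',k.sum(),np.nanpercentile(w[k],[2,50,98],axis=0).round(3).tolist() if k.sum() else '')
```

```text
scene cab ((759.24560546875, -187.46957397460938), (202.0603485107422, 310.2481994628906), 2.063856840133667) 0.12664444395348207 4717
front ((630.8675537109375, -192.12030029296875), (17.249996185302734, 298.8829345703125), 2.159808397293091) 493 [[0.623, -0.336, 0.106], [0.634, -0.196, 0.112], [0.642, -0.05, 0.116]]
handle [[0.587, -0.33, 0.092], [0.611, -0.199, 0.097], [0.642, -0.054, 0.102]] 330 [102.5  99.   99.5]
blue 3 [[0.682, 0.007, 0.347], [0.682, 0.009, 0.349], [0.683, 0.012, 0.349]]
side cab ((760.86572265625, -188.98348999023438), (201.56768798828125, 314.8509826660156), 1.8747285604476929) 0.12615956349941454 1854
front ((648.4143676757812, -175.90872192382812), (329.6143493652344, 120.37606811523438), 74.9532470703125) 424 [[0.622, -0.338, 0.105], [0.632, -0.122, 0.112], [0.74, -0.034, 0.116]]
handle [[0.585, -0.324, 0.085], [0.622, -0.167, 0.094], [0.657, -0.041, 0.101]] 358 [78.  82.  89.5]
blue 71 [[0.584, -0.219, 0.082], [0.662, -0.158, 0.087], [0.672, -0.01, 0.522]]
wrist cab ((754.6068725585938, -110.1595687866211), (192.82603454589844, 159.51748657226562), 2.3513760566711426) 0.12573124756789578 16425
front ((650.8618774414062, -85.61735534667969), (203.1675262451172, 98.58255767822266), 54.30955505371094) 2444 [[0.623, -0.185, 0.106], [0.632, -0.078, 0.111], [0.743, -0.032, 0.116]]
handle [[0.586, -0.209, 0.085], [0.64, -0.163, 0.088], [0.659, -0.035, 0.098]] 2041 [ 57.  92. 164.]
blue 1201 [[0.634, -0.21, 0.085], [0.651, -0.174, 0.087], [0.663, 0.01, 0.303]]
```

```bash
cat >> h.py <<'E'
def to(p,M=None):
    """shift/turn from current measured pose to world pose (p, rotation matrix M)"""
    o=r.get_obs(); T=R.from_quat(o['ee_rot'])
    s=T.inv().apply(np.array(p)-o['tool_pos'])
    t=(T.inv()*R.from_matrix(M)).as_rotvec(degrees=True) if M is not None else np.zeros(3)
    print('shift',np.round(s,4).tolist(),'turn',np.round(t,2).tolist())
def ori(yaw,lean=0):
    """tool x toward world yaw (rad) horizontally, then body leaning by `lean` deg toward +tool-x side"""
    B=np.array([[np.cos(yaw),np.sin(yaw),0],[np.sin(yaw),-np.cos(yaw),0],[0,0,-1]]).T
    return B@R.from_euler('y',lean,degrees=True).as_matrix()
E
python3 -c "
from h import *
print(ori(np.pi/2,40)); to([.59,-.193,.20],ori(np.pi/2+.036))"
python3 -m crank '[[[-0.1,-0.018,0.015],[0,0,-1],0.032],[[-0.193,-0.035,0.03],[0,0,-2.1],0.032],[[-0.193,-0.035,0.03],[0,0,-2.1],0.032],[[-0.193,-0.035,0.03],[0,0,-2.1],0.032],[[-0.193,-0.035,0.03],[0,0,-2.1],0.032],[[-0.193,-0.035,0.03],[0,0,-2.1],0.032],[[-0.193,-0.035,0.03],[0,0,-2.1],0.032]]'
python3 - <<'E'
from h import *
im,w=shot('wrist','w1')
E
```

```text
[[ 4.69066938e-17  1.00000000e+00  3.93593894e-17]
 [ 7.66044443e-01 -6.12323400e-17  6.42787610e-01]
 [ 6.42787610e-01  0.00000000e+00 -7.66044443e-01]]
shift [-0.193, -0.0346, 0.0308] turn [-0.07, 0.01, -2.07]
t: 0.85
tool_pos: [0.5904, -0.1915, 0.2012]
ee_rot: [0.694, 0.72, 0.0, -0.0]
wrist_force: [-0.4, 0.6, 0.1]
gripper_width: 0.0322
finger_force: 0.0
```

View pics/w1.png

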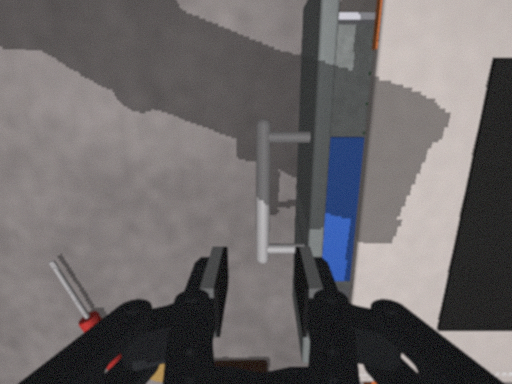

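```bash
sed -i "s/from_euler('y',lean/from_euler('y',-lean/" h.py
python3 - <<'E'
from h import *
z=np.load('w1.npz'); w=z['w']; X,Y,Z=[w[...,i] for i in range(3)]
k=(Z>.08)&(Z<.105)&(X>.57)&(X<.605)&(Y>-.27)&(Y<-.1); k[:,:245]=0;k[:,280:]=0
print(k.sum(),np.percentile(w[k],[3,50,97],axis=0).round(4).tolist())
for lo,hi in [(-.16,-.13),(-.25,-.2)]:
    q=k&(Y>lo)&(Y<hi);print(np.median(w[q],0))
to([.588,-.192,.078])
E
```

```text
2107 [[0.5859, -0.245, 0.0932], [0.5919, -0.1843, 0.0963], [0.6015, -0.1357, 0.0981]]
[ 0.59102144 -0.14538994  0.09622091]
[ 0.59325823 -0.22697831  0.09633192]
shift [-0.0009, -0.0026, 0.1234] turn [0.0, 0.0, 0.0]
```

```bash
python3 -m crank '[[[0,0.001,0.04],[0,0,0],0.032],[[0,0.001,0.08],[0,0,0],0.032],[[0,0.001,0.105],[0,0,0],0.032],[[0,0.001,0.123],[0,0,0],0.032],[[0,0.001,0.123],[0,0,0],0.032],[[0,0.001,0.123],[0,0,0],0.005],[[0,0.001,0.123],[0,0,0],0.005],[[0,0.001,0.123],[0,0,0],0.005],[[0,0.001,0.123],[0,0,0],0.005],[[0,0.001,0.123],[0,0,0],0.005],[[0,0.001,0.123],[0,0,0],0.005]]'
```

```text
t: 2.0
tool_pos: [0.5921, -0.1923, 0.0796]
ee_rot: [0.694, 0.72, 0.001, 0.001]
wrist_force: [0.4, 3.9, 7.1]
gripper_width: 0.0089
finger_force: 59.2
```

```bash
python3 -m crank '[[[0,-0.015,0],[0,0,0],0.005],[[0,-0.03,0],[0,0,0],0.005],[[0,-0.05,0],[0,0,0],0.005],[[0,-0.07,0],[0,0,0],0.005],[[0,-0.09,0],[0,0,0],0.005],[[0,-0.105,0],[0,0,0],0.005],[[0,-0.117,0],[0,0,0],0.005],[[0,-0.123,0],[0,0,0],0.005],[[0,-0.126,0],[0,0,0],0.005],[[0,-0.129,0],[0,0,0],0.005],[[0,-0.131,0],[0,0,0],0.005],[[0,-0.131,0],[0,0,0],0.005],[[0,-0.131,0],[0,0,0],0.005]]'
```

```text
t: 3.3
tool_pos: [0.4639, -0.1968, 0.0796]
ee_rot: [0.693, 0.721, 0.002, 0.002]
wrist_force: [9.8, 6.2, -0.7]
gripper_width: 0.0085
finger_force: 60.2
```

```bash
python3 -m crank '[[[0,-0.003,0],[0,0,0],0.005],[[0,-0.003,0],[0,0,0],0.005],[[0,-0.003,0],[0,0,0],0.005]]'; python3 -m crank '[[[0,0.003,0],[0,0,0],0.03],[[0,0.003,0],[0,0,0],0.03],[[0,0.003,0],[0,0,0],0.03],[[0,0.003,-0.04],[0,0,0],0.03],[[0,0.003,-0.08],[0,0,0],0.03],[[0,0.003,-0.12],[0,0,0],0.03],[[0.03,0.04,-0.14],[0,0,0],0.03],[[0.03,0.04,-0.14],[0,0,0],0.03],[[0.03,0.04,-0.14],[0,0,0],0.03]]'
python3 - <<'E'
from h import *
im,w=shot('wrist','w2'); shot('side','s2'); shot('scene','c2')
E
```

```text
t: 3.6
tool_pos: [0.4639, -0.1968, 0.0797]
ee_rot: [0.693, 0.721, 0.004, 0.004]
wrist_force: [19.0, 5.8, -13.3]
gripper_width: 0.0083
finger_force: 59.2
t: 4.5
tool_pos: [0.4964, -0.1658, 0.2187]
ee_rot: [0.693, 0.721, 0.0, 0.0]
wrist_force: [-0.5, -0.1, -0.3]
gripper_width: 0.03
finger_force: 0.0
```

View pics/w2.png

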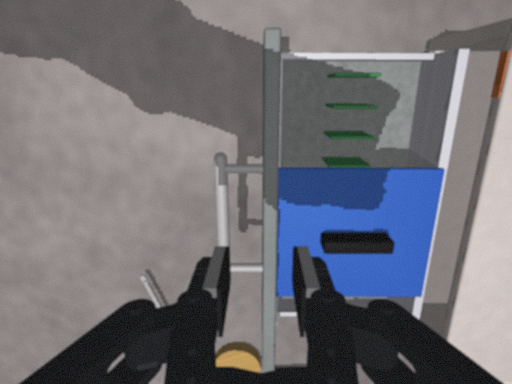

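Run:
```python
from h import *
for n in ['w2','c2','s2']:
    z=np.load(n+'.npz'); im,w=z['im'].astype(int),z['w']; X,Y,Z=[w[...,i] for i in range(3)]
    box=(X>.45)&(X<.72)&(Y>-.36)&(Y<.0)
    def rep(name,k):
        p=w[k]
        if len(p)>15:
            rc=cv2.minAreaRect((p[:,:2]*1000).astype(np.float32)); print(n,name,[np.round(a,1) for a in rc],'z',np.percentile(p[:,2],[5,50,95]).round(4),len(p))
    blue=box&(im[...,2]>im[...,0]+50)&(Z<.12); rep('cover',blue&(abs(Z-.087)<.006))
    rep('grip',box&(im.max(-1)<70)&(abs(Z-.109)<.007)&(X>.52)&(X<.64))
    rep('green',box&(im[...,1]>im[...,0]+30)&(im[...,1]>im[...,2]+30)&(abs(Z-.058)<.004))
    rep('front',box&(abs(Z-.112)<.003)&(X<.54)&(X>.47)&(im.max(-1)-im.min(-1)<40)&(im.max(-1)>50))
    rep('sidewall',box&(abs(Z-.042)<.003)&(Y>-.08)&(im.min(-1)>90))
```

```text
w2 cover [array([ 585.1, -212. ]), array([144.4, 131. ]), np.float64(1.9)] z [0.0857 0.0868 0.0879] 16664
w2 grip [array([ 580.2, -209.7]), array([58.4, 11.7]), np.float64(2.0)] z [0.1032 0.1085 0.1097] 1022
w2 green [array([ 576.9, -111.3]), array([38. , 82.7]), np.float64(0.4)] z [0.0568 0.0579 0.0589] 307
w2 front [array([ 504.6, -194.9]), array([ 12. , 298.7]), np.float64(2.0)] z [0.1103 0.1117 0.1129] 5120
w2 sidewall [array([594.2, -65.1]), array([163.9,  41.9]), np.float64(7.5)] z [0.0407 0.042  0.0436] 1009
c2 cover [array([ 572.4, -212.5]), array([123.6, 127.1]), np.float64(2.0)] z [0.0852 0.0878 0.0905] 1272
c2 grip [array([ 580.5, -212.5]), array([59.5, 11. ]), np.float64(1.8)] z [0.1062 0.1093 0.1117] 63
c2 front [array([ 504.1, -196.6]), array([ 17.4, 299.7]), np.float64(2.5)] z [0.1095 0.1123 0.1146] 328
c2 sidewall [array([549.6, -57.3]), array([81.,  6.]), np.float64(2.1)] z [0.0399 0.0425 0.0444] 38
s2 cover [array([ 586.6, -213.9]), array([139.4, 136.2]), np.float64(1.8)] z [0.0841 0.0869 0.0896] 1157
s2 grip [array([ 580. , -210.9]), array([16.1, 58.5]), np.float64(86.4)] z [0.1025 0.1073 0.1113] 69
s2 green [array([ 576.3, -114.9]), array([35. , 87.6]), np.float64(2.7)] z [0.0555 0.0575 0.0598] 36
s2 front [array([ 503.2, -177.3]), array([ 12.1, 263.7]), np.float64(1.8)] z [0.1094 0.1116 0.1138] 231
s2 sidewall [array([584.3, -56.4]), array([145.7,  13.4]), np.float64(6.1)] z [0.0394 0.0414 0.0445] 96
```

Run:
```python
from h import *
to([.580,-.180,.15]);to([.580,-.180,.094]);to([.577,-.250,.094])
```

```text
shift [-0.0158, 0.0851, 0.0673] turn [0.0, 0.0, 0.0]
shift [-0.0158, 0.0852, 0.1233] turn [0.0, 0.0, 0.0]
shift [-0.0856, 0.0797, 0.1233] turn [0.0, 0.0, 0.0]
```

```bash
python3 -m crank '[[[-0.008,0.04,0.03],[0,0,0],0],[[-0.016,0.085,0.067],[0,0,0],0],[[-0.016,0.085,0.067],[0,0,0],0],[[-0.016,0.085,0.1],[0,0,0],0],[[-0.016,0.085,0.122],[0,0,0],0],[[-0.016,0.085,0.122],[0,0,0],0],[[-0.03,0.084,0.122],[0,0,0],0],[[-0.04,0.083,0.122],[0,0,0],0],[[-0.05,0.082,0.122],[0,0,0],0],[[-0.06,0.081,0.122],[0,0,0],0],[[-0.07,0.08,0.122],[0,0,0],0],[[-0.078,0.08,0.122],[0,0,0],0],[[-0.082,0.08,0.122],[0,0,0],0],[[-0.085,0.08,0.122],[0,0,0],0],[[-0.085,0.08,0.122],[0,0,0],0]]'
```

```text
t: 6.15
tool_pos: [0.5791, -0.2446, 0.0965]
ee_rot: [0.693, 0.721, 0.001, -0.002]
wrist_force: [-2.0, 12.6, 7.3]
gripper_width: -0.0
finger_force: 6.1
```

```bash
python3 -m crank '[[[0.01,0,-0.03],[0,0,0],0],[[0.03,0,-0.08],[0,0,0],0.06],[[0.05,0,-0.12],[0,0,0],0.06],[[0.05,0,-0.15],[0,0,0],0.06],[[0.05,0,-0.15],[0,0,0],0.06],[[0.05,0,-0.15],[0,0,0],0.06]]'
python3 - <<'E'
from h import *
im,w0=shot('wrist','w3'); z=np.load('w3.npz'); im,w=z['im'].astype(int),z['w']; X,Y,Z=[w[...,i] for i in range(3)]
k=(im[...,1]>im[...,0]+20)&(im[...,1]>im[...,2]+20)&(abs(Z-.058)<.004)&(X>.5)&(X<.65)&(Y<0)
n,l,s,_=cv2.connectedComponentsWithStats(k.astype(np.uint8))
for i in range(1,n):
    if s[i,4]>15:
        p=w[l==i]; print(s[i,4],np.percentile(p,[3,50,97],axis=0).round(4).tolist())
k=(abs(Z-.042)<.003)&(Y>-.1)&(Y<-.02)&(X>.5)&(X<.66)&(im.min(-1)>90);print(np.percentile(w[k],[3,50,97],axis=0).round(4).tolist())
E
```

```text
t: 6.75
tool_pos: [0.5772, -0.1991, 0.2468]
ee_rot: [0.694, 0.72, 0.0, 0.001]
wrist_force: [-0.2, -0.3, -1.0]
gripper_width: 0.0601
finger_force: 0.0
170 [[0.5586, -0.073, 0.0547], [0.5767, -0.0717, 0.0576], [0.5949, -0.0699, 0.0593]]
85 [[0.5601, -0.0996, 0.0566], [0.5786, -0.0986, 0.058], [0.5963, -0.0975, 0.0593]]
111 [[0.5619, -0.1263, 0.0565], [0.5788, -0.125, 0.0578], [0.5968, -0.1234, 0.0595]]
137 [[0.5622, -0.1535, 0.0542], [0.5788, -0.1517, 0.0576], [0.5974, -0.1502, 0.059]]
126 [[0.5628, -0.1804, 0.0542], [0.58, -0.1786, 0.0575], [0.5981, -0.177, 0.0591]]
[[0.511, -0.0589, 0.0396], [0.579, -0.0553, 0.0419], [0.6433, -0.0514, 0.0437]]
```

View pics/w3.png

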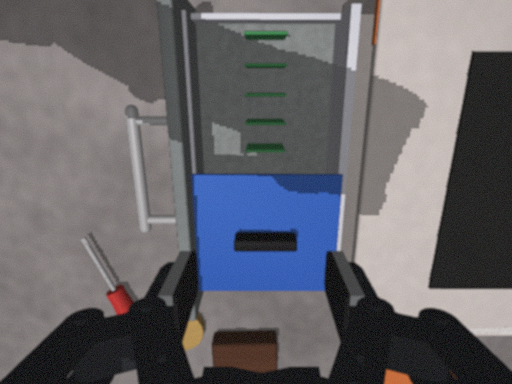

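```bash
cat >> h.py <<'E'
def grasp(c,hd,back=.09):
    h=np.radians(hd); M=ori(h,-45); g=np.array([c[0]+.0075*np.cos(h),c[1]+.0075*np.sin(h),.007])
    print('pre'); to(g-M[:,2]*back,M); print('grasp'); to(g,M)
YAW=.036; RK=np.array([.579,-.125])
def place(s,up=.09):
    h=np.pi/2+YAW; M=ori(h,45); e=np.array([np.cos(h),np.sin(h)]); b=RK+e*(s-.001); 
    print('above'); to([*b,.040+up],M); print('down'); to([*b,.040],M)
E
python3 - <<'E'
from h import *
for n in ['scene','side']:
    im,w=shot(n,n+'3'); print(n); [print(*b) for b in blobs(im,w) if b[1][1]>80 and b[1][0]<740]
grasp((.5795,.1245),68)
E
```

```text
scene
[40 38 38] [214. 651.] [99. 30.] 85.4 18.4
[ 57 148 145] [349. 137.] [59. 56.] 3.1 16.8
[169 165 167] [444. 309.] [57. 62.] 74.7 17.1
[168 165 166] [461. 174.] [55. 59.] 22.6 16.9
[42 41 41] [575. 407.] [30. 32.] 12.5 22.1
[ 57 148 145] [568. 241.] [58. 58.] 1.7 16.9
[170 166 168] [580. 124.] [54. 59.] 67.5 16.7
[47 47 47] [719. 318.] [26. 55.] 67.3 11.6
side
[165 163 166] [580. 124.] [59. 57.] 67.3 16.1
[ 44 145 145] [350. 138.] [55. 58.] 1.2 16.0
[166 163 167] [461. 175.] [54. 57.] 20.7 16.1
[ 44 145 145] [570. 240.] [56. 58.] 3.0 16.3
[24 24 25] [724. 317.] [25. 58.] 67.7 10.7
[168 166 169] [446. 309.] [56. 56.] 77.4 16.3
[20 20 22] [574. 410.] [35. 32.] 10.6 23.0
pre
shift [0.2717, -0.0076, 0.1743] turn [-9.59, 44.33, 22.74]
grasp
shift [0.3297, 0.0185, 0.2379] turn [-9.59, 44.33, 22.74]
```

```bash
python3 -m crank '[[[0.05,0,0],[-2,8,4],0.068],[[0.1,0,0],[-4,16,8],0.068],[[0.14,-0.005,0.02],[-5.5,24,12],0.068],[[0.18,-0.008,0.05],[-7,32,16.5],0.068],[[0.22,-0.008,0.08],[-8.5,40,20.5],0.068],[[0.25,-0.008,0.1],[-9.6,44.3,22.7],0.068],[[0.272,-0.008,0.13],[-9.6,44.3,22.7],0.068],[[0.272,-0.008,0.15],[-9.6,44.3,22.7],0.068],[[0.272,-0.008,0.15],[-9.6,44.3,22.7],0.068],[[0.272,-0.008,0.15],[-9.6,44.3,22.7],0.068],[[0.272,-0.008,0.15],[-9.6,44.3,22.7],0.068]]'
python3 - <<'E'
from h import *
grasp((.5795,.1245),68)
im,w=shot('wrist','w4'); [print(*b) for b in blobs(im,w) if b[1][1]>50]
E
```

```text
t: 8.0
tool_pos: [0.56, 0.0725, 0.0971]
ee_rot: [0.765, 0.518, 0.318, -0.212]
wrist_force: [-0.4, -0.5, -0.4]
gripper_width: 0.0685
finger_force: 0.0
pre
shift [-0.0191, -0.0015, 0.0183] turn [0.15, -0.01, 0.2]
grasp
shift [-0.0191, -0.0017, 0.1083] turn [0.15, -0.01, 0.2]
[21 21 22] [575. 402.] [35. 21.] 2.5 17.9
[41 41 41] [722. 319.] [26. 50.] 69.1 10.7
[79 63 32] [895. 216.] [38.  4.] 88.8 17.2
[144 142 143] [446. 310.] [57. 56.] 77.2 16.5
[ 56 130 127] [571. 242.] [55. 57.] 1.6 16.5
[86 83 80] [758.  99.] [21. 45.] 11.9 20.2
[148 146 147] [462. 176.] [55. 56.] 21.2 16.4
[152 150 151] [581. 126.] [55. 55.] 68.2 16.3
[ 57 130 128] [453.  59.] [ 5. 16.] 70.4 16.3
```

View pics/w4.png

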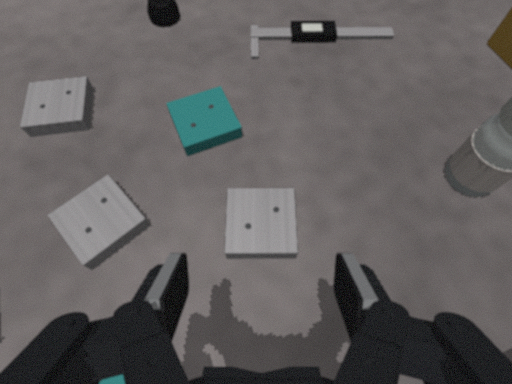

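```bash
python3 -m crank '[[[-0.019,-0.001,0.02],[0,0,0],0.068],[[-0.019,-0.001,0.05],[0,0,0],0.068],[[-0.019,-0.001,0.08],[0,0,0],0.068],[[-0.019,-0.001,0.098],[0,0,0],0.068],[[-0.019,-0.001,0.108],[0,0,0],0.068],[[-0.019,-0.001,0.108],[0,0,0],0.068],[[-0.019,-0.001,0.108],[0,0,0],0.068]]'; python3 -c "
from h import *
grasp((.580,.125),68,.0)"
```

```text
t: 8.75
tool_pos: [0.5827, 0.1312, 0.0072]
ee_rot: [0.765, 0.518, 0.318, -0.213]
wrist_force: [-0.5, 1.0, 0.4]
gripper_width: 0.068
finger_force: 0.0
pre
shift [0.0004, -0.0001, 0.0007] turn [0.14, -0.02, 0.2]
grasp
shift [0.0004, -0.0001, 0.0007] turn [0.14, -0.02, 0.2]
```

Close, then lift straight up (world up = tool (+x,−z)·0.707).

```bash
python3 -m crank '[[[0,0,0],[0,0,0],0.045],[[0,0,0],[0,0,0],0.045],[[0,0,0],[0,0,0],0.045],[[0,0,0],[0,0,0],0.045],[[0,0,0],[0,0,0],0.045],[[0.01,0,-0.01],[0,0,0],0.045],[[0.035,0,-0.035],[0,0,0],0.045],[[0.07,0,-0.07],[0,0,0],0.045],[[0.1,0,-0.1],[0,0,0],0.045],[[0.12,0,-0.12],[0,0,0],0.045],[[0.12,0,-0.12],[0,0,0],0.045]]'; python3 -c "
from h import *
place(-.0135,.09)"
```

```text
t: 9.85
tool_pos: [0.583, 0.1316, 0.1806]
ee_rot: [0.764, 0.519, 0.32, -0.21]
wrist_force: [0.8, 0.1, -4.7]
gripper_width: 0.053
finger_force: 64.9
above
shift [-0.2152, 0.0974, -0.1423] turn [0.68, -88.46, -26.59]
down
shift [-0.2789, 0.0964, -0.0787] turn [0.68, -88.46, -26.59]
```

```bash
python3 -m crank '[[[0,0.005,-0.02],[0,-7,-2],0.045],[[0,0.01,-0.03],[0,-14,-4],0.045],[[-0.01,0.015,-0.035],[0,-21,-6],0.045],[[-0.03,0.02,-0.05],[0,-28,-8.4],0.045],[[-0.05,0.03,-0.065],[0,-35,-10.5],0.045],[[-0.07,0.04,-0.08],[0,-42,-12.6],0.045],[[-0.09,0.05,-0.09],[0,-49,-14.7],0.045],[[-0.11,0.06,-0.1],[0,-56,-16.8],0.045],[[-0.13,0.07,-0.12],[0.5,-63,-19],0.045],[[-0.15,0.08,-0.13],[0.5,-70,-21],0.045],[[-0.17,0.09,-0.145],[0.5,-77,-23],0.045],[[-0.185,0.097,-0.16],[0.7,-84,-25],0.045],[[-0.194,0.097,-0.163],[0.7,-88.5,-26.6],0.045],[[-0.194,0.097,-0.163],[0.7,-88.5,-26.6],0.045],[[-0.194,0.097,-0.163],[0.7,-88.5,-26.6],0.045],[[-0.194,0.097,-0.163],[0.7,-88.5,-26.6],0.045]]'
python3 - <<'E'
from h import *
place(-.0135,.09)
im,w=shot('wrist','w5'); shot('side','s5'); im,w=shot('scene','c5')
save(np.hstack([cv2.resize(np.load(f+'.npz')['im'],None,fx=.78,fy=.78) for f in ['s5','w5']]),'m5.png')
E
```

```text
t: 11.45
tool_pos: [0.5775, -0.1388, 0.1548]
ee_rot: [0.642, 0.666, -0.267, 0.272]
wrist_force: [0.2, 0.0, -4.3]
gripper_width: 0.0531
finger_force: 65.3
above
shift [0.0169, 0.0022, 0.0182] turn [-0.33, -0.26, 0.22]
down
shift [0.0802, 0.0028, 0.0821] turn [-0.33, -0.26, 0.22]
```

View pics/m5.png

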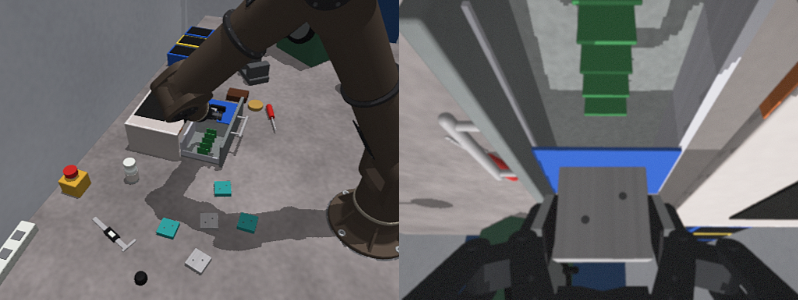

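```bash
cat >> h.py <<'E'
def held(f):
    z=np.load(f+'.npz'); im,w=z['im'].astype(int),z['w']; o=r.get_obs(); T=R.from_quat(o['ee_rot'])
    q=T.inv().apply(w.reshape(-1,3)-o['tool_pos']).reshape(w.shape)
    k=(abs(q[...,1])<.02)&(np.linalg.norm(w-o['tool_pos'],axis=-1)<.05)
    p=w[k]; c=np.median(p,0); 
    for _ in range(3):
        n=np.linalg.svd(p-p.mean(0),full_matrices=False)[2][2]; d=(p-p.mean(0))@n; p=p[abs(d)<.004]
    n*=np.sign(n[1]); e=np.array([-np.sin(YAW),np.cos(YAW),0]); x=np.array([np.cos(YAW),np.sin(YAW),0])
    # rack coordinates of face points
    rel=p-np.array([*RK,.018]); print('n',len(p),'normal lean z',n[2].round(3),'yaw err',(n@x).round(3))
    for nm,a in (('x',x),('y',e),('z',np.array([0,0,1]))): print(nm,np.percentile(rel@a,[1,50,99]).round(4))
E
python3 -c "
from h import *
held('w5')"
```

```text
n 10620 normal lean z 0.011 yaw err 0.005
x [-0.0214 -0.0019  0.0178]
y [-0.0063 -0.0046 -0.0031]
z [0.1149 0.1451 0.1688]
```

```bash
python3 -m crank '[[[0.015,0.002,0.018],[0,0,0],0.045],[[0.03,0.002,0.033],[0,0,0],0.045],[[0.04,0.002,0.042],[0,0,0],0.045],[[0.05,0.002,0.052],[0,0,0],0.045],[[0.06,0.002,0.062],[0,0,0],0.045],[[0.067,0.002,0.069],[0,0,0],0.045],[[0.073,0.002,0.075],[0,0,0],0.045],[[0.077,0.002,0.079],[0,0,0],0.045],[[0.079,0.002,0.081],[0,0,0],0.045],[[0.079,0.002,0.081],[0,0,0],0.045]]'
```

```text
t: 12.6
tool_pos: [0.5786, -0.1397, 0.0413]
ee_rot: [0.641, 0.666, -0.268, 0.272]
wrist_force: [0.3, 0.8, -4.7]
gripper_width: 0.0534
finger_force: 65.3
```

```bash
python3 -m crank '[[[0.001,0,0.001],[0,0,0],0.045],[[0.001,0,0.001],[0,0,0],0.045],[[0.001,0,0.001],[0,0,0],0.068],[[0.001,0,0.001],[0,0,0],0.068],[[0.001,0,0.001],[0,0,0],0.068],[[0.001,0,0.001],[0,0,0],0.068]]'; python3 -m crank '[[[0,0,-0.02],[0,0,0],0.068],[[0,0,-0.06],[0,0,0],0.068],[[0,0,-0.1],[0,0,0],0.068],[[0,0,-0.13],[0,0,0],0.068],[[0,0,-0.13],[0,0,0],0.068],[[0,0,-0.13],[0,0,0],0.068]]'
python3 - <<'E'
from h import *
im,w=shot('wrist','w6'); [print(*b) for b in blobs(im,w) if b[1][1]>50]
im,w=shot('side','s6'); [print(*b) for b in blobs(im,w) if b[1][1]>80 and b[1][0]<740]
E
```

```text
t: 13.2
tool_pos: [0.5786, -0.1399, 0.0402]
ee_rot: [0.641, 0.666, -0.267, 0.272]
wrist_force: [0.5, -0.8, 0.3]
gripper_width: 0.068
finger_force: 0.0
t: 13.8
tool_pos: [0.5761, -0.0479, 0.1322]
ee_rot: [0.641, 0.666, -0.267, 0.272]
wrist_force: [-0.0, 0.9, 0.3]
gripper_width: 0.0683
finger_force: 0.0
[ 31 102 101] [350. 138.] [55. 58.] 2.0 16.0
[117 115 118] [461. 176.] [54. 56.] 20.9 16.1
[ 30 101 100] [571. 240.] [56. 58.] 1.8 16.3
[29 28 30] [721. 317.] [24. 51.] 70.0 11.0
[189 187 191] [446. 309.] [57. 57.] 75.0 16.4
[24 24 26] [573. 410.] [33. 32.] 80.1 23.0
```

View pics/w6.png

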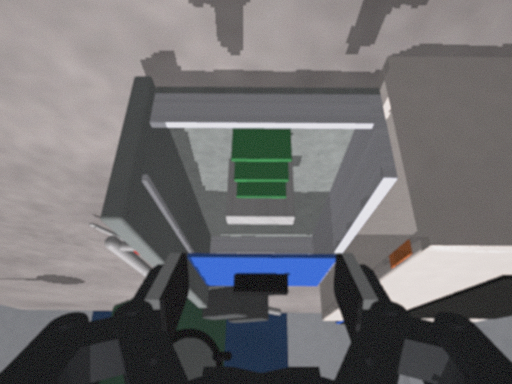

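Run:
```python
from h import *
grasp((.4615,.1755),111,.12)
o=r.get_obs();print(R.from_quat(o['ee_rot']).inv().apply([0,0,.1]))
```

```text
pre
shift [0.1387, -0.0804, -0.0813] turn [-0.54, 88.95, -21.11]
grasp
shift [0.2556, -0.1073, -0.0777] turn [-0.54, 88.95, -21.11]
[-0.07063398 -0.0008741  -0.0707819 ]
```

```bash
python3 -m crank '[[[-0.02,0,-0.03],[0,5,0],0.068],[[-0.03,-0.005,-0.06],[0,12,-3],0.068],[[-0.03,-0.01,-0.08],[0,19,-5],0.068],[[-0.02,-0.02,-0.1],[0,26,-6],0.068],[[-0.01,-0.03,-0.11],[0,33,-8],0.068],[[0.01,-0.04,-0.12],[0,40,-10],0.068],[[0.03,-0.05,-0.125],[0,48,-12],0.068],[[0.05,-0.06,-0.125],[-0.5,56,-14],0.068],[[0.07,-0.07,-0.12],[-0.5,64,-16],0.068],[[0.09,-0.08,-0.11],[-0.5,72,-18],0.068],[[0.11,-0.08,-0.1],[-0.5,80,-20],0.068],[[0.125,-0.08,-0.09],[-0.5,86,-21],0.068],[[0.139,-0.08,-0.081],[-0.5,89,-21],0.068],[[0.139,-0.08,-0.081],[-0.5,89,-21],0.068],[[0.139,-0.08,-0.081],[-0.5,89,-21],0.068],[[0.139,-0.08,-0.081],[-0.5,89,-21],0.068]]'
python3 - <<'E'
from h import *
im,w=shot('wrist','w7'); [print(*b) for b in blobs(im,w) if b[1][1]>50]
grasp((.4615,.1755),111,.03)
E
```

```text
t: 15.5
tool_pos: [0.4903, 0.1051, 0.0931]
ee_rot: [0.523, 0.762, 0.217, -0.315]
wrist_force: [0.3, 0.7, 0.3]
gripper_width: 0.068
finger_force: 0.0
[23 23 23] [574. 407.] [35. 32.] 6.5 21.2
[142 140 141] [446. 310.] [56. 55.] 77.3 16.4
[ 54 126 123] [571. 242.] [56. 57.] 1.4 16.4
[ 55 127 125] [350. 139.] [57. 55.] 1.8 16.2
[147 145 146] [462. 176.] [55. 55.] 20.7 16.3
[40 84 83] [467.  55.] [36. 27.] 21.7 16.2
pre
shift [-0.002, -0.002, 0.09] turn [0.07, 0.02, 0.15]
grasp
shift [-0.002, -0.002, 0.12] turn [0.07, 0.02, 0.15]
```

```bash
python3 -m crank '[[[-0.002,-0.0015,0.03],[0,0,0],0.068],[[-0.002,-0.0015,0.06],[0,0,0],0.068],[[-0.002,-0.0015,0.09],[0,0,0],0.068],[[-0.002,-0.0015,0.11],[0,0,0],0.068],[[-0.002,-0.0015,0.12],[0,0,0],0.068],[[-0.002,-0.0015,0.12],[0,0,0],0.068],[[-0.002,-0.0015,0.12],[0,0,0],0.045],[[-0.002,-0.0015,0.12],[0,0,0],0.045],[[-0.002,-0.0015,0.12],[0,0,0],0.045],[[-0.002,-0.0015,0.12],[0,0,0],0.045],[[-0.002,-0.0015,0.12],[0,0,0],0.045]]'
python3 -m crank '[[[0.01,0,-0.01],[0,0,0],0.045],[[0.035,0,-0.035],[0,0,0],0.045],[[0.07,0,-0.07],[0,0,0],0.045],[[0.1,0,-0.1],[0,0,0],0.045],[[0.12,0,-0.12],[0,0,0],0.045],[[0.12,0,-0.12],[0,0,0],0.045],[[0.12,0,-0.12],[0,0,0],0.045]]'; python3 -c "
from h import *
place(.0135,.12)"
```

```text
t: 16.65
tool_pos: [0.4599, 0.1815, 0.007]
ee_rot: [0.523, 0.761, 0.218, -0.315]
wrist_force: [-0.0, -2.1, 7.9]
gripper_width: 0.0535
finger_force: 63.7
t: 17.35
tool_pos: [0.459, 0.1813, 0.1761]
ee_rot: [0.523, 0.762, 0.218, -0.314]
wrist_force: [-0.5, 0.5, -3.7]
gripper_width: 0.0538
finger_force: 64.1
above
shift [-0.2358, 0.0065, -0.2127] turn [0.17, -89.1, 20.97]
down
shift [-0.3206, 0.0062, -0.1278] turn [0.17, -89.1, 20.97]
```

```bash
python3 -m crank '[[[0,0,-0.02],[0,-6,1],0.045],[[0,0,-0.04],[0,-13,3],0.045],[[-0.01,0,-0.06],[0,-20,4],0.045],[[-0.02,0,-0.08],[0,-27,6],0.045],[[-0.04,0,-0.1],[0,-34,8],0.045],[[-0.06,0,-0.12],[0,-41,9.5],0.045],[[-0.08,0,-0.14],[0,-48,11],0.045],[[-0.1,0.003,-0.155],[0,-55,13],0.045],[[-0.125,0.006,-0.17],[0,-62,14.5],0.045],[[-0.15,0.006,-0.185],[0,-69,16],0.045],[[-0.18,0.006,-0.195],[0,-76,18],0.045],[[-0.21,0.006,-0.205],[0,-83,19.5],0.045],[[-0.236,0.006,-0.213],[0.2,-89,21],0.045],[[-0.236,0.006,-0.213],[0.2,-89,21],0.045],[[-0.236,0.006,-0.213],[0.2,-89,21],0.045],[[-0.236,0.006,-0.213],[0.2,-89,21],0.045]]'
python3 - <<'E'
from h import *
im,w=shot('wrist','w8'); held('w8'); place(.0135)
E
```

```text
t: 18.95
tool_pos: [0.578, -0.1121, 0.1592]
ee_rot: [0.642, 0.666, -0.265, 0.273]
wrist_force: [0.3, 0.5, -2.2]
gripper_width: 0.0532
finger_force: 64.5
n 10822 normal lean z 0.008 yaw err 0.003
x [-0.0199 -0.0004  0.0193]
y [0.021  0.0226 0.0241]
z [0.1212 0.1513 0.1749]
above
shift [0.0206, 0.0003, 0.0213] turn [-0.09, -0.31, 0.04]
down
shift [0.0839, 0.0005, 0.0853] turn [-0.09, -0.31, 0.04]
```

```bash
python3 -m crank '[[[0.017,0,0.019],[0,0,0],0.045],[[0.035,0,0.037],[0,0,0],0.045],[[0.05,0,0.052],[0,0,0],0.045],[[0.06,0,0.062],[0,0,0],0.045],[[0.068,0,0.07],[0,0,0],0.045],[[0.074,0,0.076],[0,0,0],0.045],[[0.079,0,0.081],[0,0,0],0.045],[[0.082,0,0.084],[0,0,0],0.045],[[0.083,0,0.0855],[0,0,0],0.045],[[0.0835,0,0.086],[0,0,0],0.045],[[0.0835,0,0.086],[0,0,0],0.045]]'
```

```text
t: 20.1
tool_pos: [0.5779, -0.1138, 0.0393]
ee_rot: [0.642, 0.666, -0.266, 0.274]
wrist_force: [-0.7, -0.4, -2.2]
gripper_width: 0.0536
finger_force: 64.5
```

```bash
python3 -m crank '[[[0.0005,0,0.0005],[0,0,0],0.045],[[0.0005,0,0.0005],[0,0,0],0.068],[[0.0005,0,0.0005],[0,0,0],0.068],[[0.0005,0,0.0005],[0,0,0],0.068],[[0.0005,0,0.0005],[0,0,0],0.068]]'; python3 -m crank '[[[0,0,-0.02],[0,0,0],0.068],[[0,0,-0.06],[0,0,0],0.068],[[0,0,-0.1],[0,0,0],0.068],[[-0.03,0,-0.14],[0,0,0],0.068],[[-0.04,0,-0.15],[0,0,0],0.068],[[-0.04,0,-0.15],[0,0,0],0.068],[[-0.04,0,-0.15],[0,0,0],0.068]]'
python3 - <<'E'
from h import *
im,w=shot('wrist','w9'); 
im,w=shot('side','s9'); [print(*b) for b in blobs(im,w) if b[1][1]>80 and b[1][0]<740]
grasp((.446,.310),77,.12)
E
```

```text
t: 20.6
tool_pos: [0.5779, -0.1138, 0.0385]
ee_rot: [0.642, 0.666, -0.266, 0.274]
wrist_force: [-0.2, -0.2, 0.2]
gripper_width: 0.0682
finger_force: 0.0
t: 21.3
tool_pos: [0.5751, -0.0369, 0.1726]
ee_rot: [0.642, 0.665, -0.266, 0.273]
wrist_force: [0.0, -0.3, -0.9]
gripper_width: 0.0682
finger_force: 0.0
[ 29 100  99] [350. 138.] [55. 58.] 1.7 15.8
[ 29 100  99] [570. 240.] [56. 59.] 1.9 16.2
[29 29 30] [722. 317.] [24. 52.] 67.4 10.4
[187 185 188] [446. 309.] [57. 56.] 75.9 16.3
[24 25 26] [573. 410.] [33. 32.] 87.3 23.0
pre
shift [0.2529, -0.136, -0.1381] turn [-0.33, 89.35, 16.67]
grasp
shift [0.3708, -0.1136, -0.1359] turn [-0.33, 89.35, 16.67]
```

View pics/w9.png

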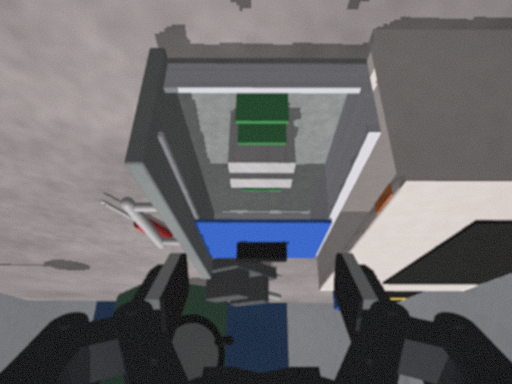

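```bash
python3 -m crank '[[[0,-0.01,-0.03],[0,6,1],0.068],[[0.02,-0.02,-0.06],[0,13,2.5],0.068],[[0.04,-0.03,-0.09],[0,20,4],0.068],[[0.06,-0.04,-0.11],[0,27,5],0.068],[[0.08,-0.05,-0.13],[0,34,6.5],0.068],[[0.1,-0.06,-0.145],[0,41,8],0.068],[[0.12,-0.075,-0.155],[0,48,9],0.068],[[0.14,-0.09,-0.16],[0,56,10.5],0.068],[[0.165,-0.105,-0.16],[0,64,12],0.068],[[0.19,-0.12,-0.16],[0,72,13.5],0.068],[[0.215,-0.136,-0.155],[0,80,15],0.068],[[0.24,-0.136,-0.145],[-0.3,86,16],0.068],[[0.253,-0.136,-0.138],[-0.3,89.3,16.7],0.068],[[0.253,-0.136,-0.138],[-0.3,89.3,16.7],0.068],[[0.253,-0.136,-0.138],[-0.3,89.3,16.7],0.068],[[0.253,-0.136,-0.138],[-0.3,89.3,16.7],0.068]]'
python3 - <<'E'
from h import *
im,w=shot('wrist','w10'); [print(*b) for b in blobs(im,w) if b[1][1]>50]
grasp((.446,.310),77,.03)
E
```

```text
t: 23.0
tool_pos: [0.4284, 0.2323, 0.0909]
ee_rot: [0.726, 0.57, 0.3, -0.242]
wrist_force: [-0.0, 0.1, -0.1]
gripper_width: 0.068
finger_force: 0.0
[25 24 25] [574. 408.] [32. 35.] 76.3 22.3
[150 148 149] [446. 310.] [56. 55.] 77.0 16.4
[ 55 128 126] [571. 242.] [57. 55.] 1.7 16.3
pre
shift [0.0006, -0.0004, 0.0905] turn [-0.03, -0.17, -0.47]
grasp
shift [0.0005, -0.0004, 0.1205] turn [-0.03, -0.17, -0.47]
```

```bash
python3 -m crank '[[[0.0005,0,0.03],[0,0,-0.5],0.068],[[0.0005,0,0.06],[0,0,-0.5],0.068],[[0.0005,0,0.09],[0,0,-0.5],0.068],[[0.0005,0,0.11],[0,0,-0.5],0.068],[[0.0005,0,0.12],[0,0,-0.5],0.068],[[0.0005,0,0.12],[0,0,-0.5],0.068],[[0.0005,0,0.12],[0,0,-0.5],0.045],[[0.0005,0,0.12],[0,0,-0.5],0.045],[[0.0005,0,0.12],[0,0,-0.5],0.045],[[0.0005,0,0.12],[0,0,-0.5],0.045],[[0.0005,0,0.12],[0,0,-0.5],0.045]]'
python3 -m crank '[[[0.01,0,-0.01],[0,0,0],0.045],[[0.035,0,-0.035],[0,0,0],0.045],[[0.07,0,-0.07],[0,0,0],0.045],[[0.1,0,-0.1],[0,0,0],0.045],[[0.12,0,-0.12],[0,0,0],0.045],[[0.12,0,-0.12],[0,0,0],0.045],[[0.12,0,-0.12],[0,0,0],0.045]]'; python3 -c "
from h import *
place(.0405,.12)"
```

```text
t: 24.15
tool_pos: [0.4747, 0.3002, 0.0316]
ee_rot: [0.715, 0.589, 0.277, -0.254]
wrist_force: [-0.2, 0.1, -1.3]
gripper_width: 0.0451
finger_force: 0.0
t: 24.85
tool_pos: [0.4814, 0.3021, 0.2014]
ee_rot: [0.715, 0.59, 0.277, -0.254]
wrist_force: [-0.2, -0.2, -0.9]
gripper_width: 0.0451
finger_force: 0.0
above
shift [-0.2868, 0.1639, -0.2283] turn [-2.39, -88.92, -13.44]
down
shift [-0.3702, 0.1682, -0.1421] turn [-2.39, -88.92, -13.44]
```

Run:
```python
from h import *
print(r.get_obs()['qpos'].round(2))
im,w=shot('wrist','w11'); [print(*b) for b in blobs(im,w) if b[1][1]>50]
im,w=shot('side','s11'); [print('s',*b) for b in blobs(im,w) if b[1][1]>80 and b[1][0]<740]
```

```text
[ 0.19  0.38 -0.52  2.11 -1.02  0.61  0.37]
[80 80 77] [913. 668.] [ 5. 63.] 5.0 15.7
[23 24 24] [216. 646.] [108.  33.] 89.5 18.2
[27 26 27] [574. 409.] [31. 34.] 76.3 23.7
[33 32 34] [722. 320.] [25. 50.] 68.5 10.5
[157 154 156] [447. 310.] [55. 53.] 77.0 16.3
[ 55 126 124] [571. 230.] [14. 19.] 79.6 16.2
s [ 48 158 157] [350. 138.] [55. 58.] 1.6 16.1
s [ 45 154 154] [570. 241.] [57. 58.] 2.5 16.4
s [28 28 29] [722. 317.] [25. 51.] 68.9 10.9
s [181 179 182] [446. 309.] [57. 56.] 76.9 16.3
s [23 23 25] [574. 411.] [34. 32.] 10.2 23.0
```

View pics/w11.png

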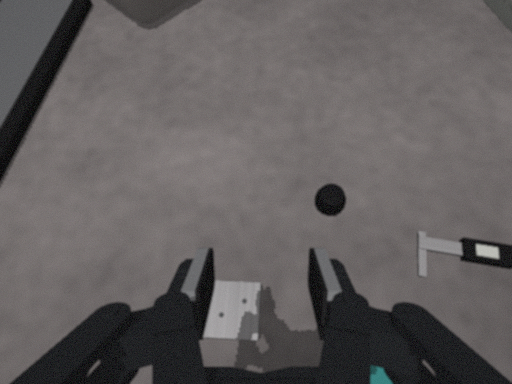

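Run:
```python
from h import *
grasp((.446,.310),167,.12)
grasp((.446,.310),167,.20)
```

```text
pre
shift [-0.0753, 0.0459, 0.075] turn [59.77, -0.97, -63.36]
grasp
shift [-0.1335, -0.0354, 0.1413] turn [59.77, -0.97, -63.36]
pre
shift [-0.0365, 0.1001, 0.0308] turn [59.77, -0.97, -63.36]
grasp
shift [-0.1335, -0.0354, 0.1413] turn [59.77, -0.97, -63.36]
```

```bash
python3 -m crank '[[[0,0.01,0],[5,0,-5.3],0.068],[[-0.005,0.02,0.005],[10,0,-10.6],0.068],[[-0.01,0.03,0.01],[15,0,-15.9],0.068],[[-0.012,0.04,0.012],[20,0,-21.2],0.068],[[-0.015,0.05,0.015],[25,0,-26.5],0.068],[[-0.02,0.06,0.018],[30,0,-31.8],0.068],[[-0.025,0.07,0.02],[35,0,-37],0.068],[[-0.028,0.08,0.025],[40,-0.5,-42.4],0.068],[[-0.03,0.09,0.028],[45,-0.5,-47.7],0.068],[[-0.034,0.096,0.03],[50,-0.5,-53],0.068],[[-0.036,0.1,0.031],[55,-1,-58.3],0.068],[[-0.036,0.1,0.031],[59.8,-1,-63.4],0.068],[[-0.036,0.1,0.031],[59.8,-1,-63.4],0.068],[[-0.036,0.1,0.031],[59.8,-1,-63.4],0.068],[[-0.036,0.1,0.031],[59.8,-1,-63.4],0.068]]'
python3 - <<'E'
from h import *
print(r.get_obs()['qpos'].round(2))
im,w=shot('wrist','w12'); [print(*b) for b in blobs(im,w) if b[1][1]>50]
grasp((.446,.310),167,.06)
E
```

```text
t: 26.45
tool_pos: [0.5774, 0.2797, 0.1492]
ee_rot: [0.106, 0.918, 0.043, -0.38]
wrist_force: [0.2, -1.1, 0.4]
gripper_width: 0.068
finger_force: 0.0
[-0.14  1.03 -0.46  0.97 -0.11  1.81  0.83]
[ 55 127 125] [350. 139.] [58. 56.] 1.9 15.9
[150 148 149] [446. 310.] [55. 55.] 76.7 16.2
[32 75 74] [456.  64.] [58. 18.] 2.4 15.3
[26 26 27] [576. 408.] [35. 31.] 32.6 23.6
[ 66 141 139] [570. 242.] [55. 55.] 1.5 16.2
pre
shift [0.0002, -0.0, 0.1417] turn [0.08, 0.12, -0.13]
grasp
shift [0.0003, -0.0001, 0.2017] turn [0.08, 0.12, -0.13]
```

```bash
python3 -m crank '[[[0,0,0.04],[0,0,0],0.068],[[0,0,0.08],[0,0,0],0.068],[[0,0,0.12],[0,0,0],0.068],[[0,0,0.142],[0,0,0],0.068],[[0,0,0.142],[0,0,0],0.068],[[0,0,0.142],[0,0,0],0.068]]'
python3 - <<'E'
from h import *
print(r.get_obs()['qpos'].round(2))
grasp((.446,.310),167,.06)
E
```

```text
t: 27.1
tool_pos: [0.4805, 0.3024, 0.05]
ee_rot: [0.105, 0.918, 0.043, -0.379]
wrist_force: [0.8, -0.3, 1.3]
gripper_width: 0.0678
finger_force: 0.0
[-0.14  1.   -0.48  1.33 -0.11  1.47  0.85]
pre
shift [-0.0001, -0.0004, 0.0007] turn [0.06, 0.18, -0.04]
grasp
shift [0.0001, -0.0004, 0.0607] turn [0.06, 0.18, -0.04]
```

Joints are comfortable; grasp.

```bash
python3 -m crank '[[[0,0,0.03],[0,0,0],0.068],[[0,0,0.05],[0,0,0],0.068],[[0,0,0.06],[0,0,0],0.068],[[0,0,0.06],[0,0,0],0.068],[[0,0,0.06],[0,0,0],0.045],[[0,0,0.06],[0,0,0],0.045],[[0,0,0.06],[0,0,0],0.045],[[0,0,0.06],[0,0,0],0.045],[[0,0,0.06],[0,0,0],0.045]]'
python3 -m crank '[[[0.01,0,-0.01],[0,0,0],0.045],[[0.035,0,-0.035],[0,0,0],0.045],[[0.07,0,-0.07],[0,0,0],0.045],[[0.1,0,-0.1],[0,0,0],0.045],[[0.13,0,-0.13],[0,0,0],0.045],[[0.13,0,-0.13],[0,0,0],0.045],[[0.13,0,-0.13],[0,0,0],0.045]]'; python3 -c "
from h import *
print(r.get_obs()['qpos'].round(2))
to([.45,.2,.22],ori(np.radians(167))); place(.0405,.12)"
```

```text
t: 28.0
tool_pos: [0.4404, 0.3126, 0.008]
ee_rot: [0.105, 0.919, 0.044, -0.378]
wrist_force: [2.7, -3.0, 5.9]
gripper_width: 0.0531
finger_force: 63.9
t: 28.7
tool_pos: [0.4386, 0.3129, 0.1917]
ee_rot: [0.104, 0.919, 0.044, -0.378]
wrist_force: [-0.5, -0.3, -5.0]
gripper_width: 0.0531
finger_force: 64.2
[-0.13  0.8  -0.54  1.38 -0.19  1.59  0.76]
shift [-0.0059, -0.1074, -0.0458] turn [0.07, -44.68, 0.08]
above
shift [-0.1817, -0.3572, -0.1358] turn [0.32, -75.53, 82.12]
down
shift [-0.266, -0.3574, -0.0505] turn [0.32, -75.53, 82.12]
```

```bash
python3 -m crank '[[[0,-0.015,-0.02],[0,-7.5,0],0.045],[[0,-0.03,-0.03],[0,-15,0],0.045],[[0,-0.05,-0.04],[0,-22.5,0],0.045],[[0,-0.07,-0.045],[0,-30,0],0.045],[[-0.005,-0.09,-0.045],[0,-37.5,0],0.045],[[-0.006,-0.107,-0.046],[0,-44.7,0],0.045],[[-0.006,-0.107,-0.046],[0,-44.7,0],0.045],[[-0.006,-0.107,-0.046],[0,-44.7,0],0.045]]'; python3 -c "
from h import *
print(r.get_obs()['qpos'].round(2))
place(.0405,.12)"
```

```text
t: 29.5
tool_pos: [0.4484, 0.1997, 0.2183]
ee_rot: [0.112, 0.994, -0.0, -0.003]
wrist_force: [0.6, 0.9, -4.4]
gripper_width: 0.0532
finger_force: 64.7
[-0.13  0.28 -0.49  1.87  0.15  1.03  0.67]
above
shift [-0.19, -0.2491, 0.0577] turn [29.14, -38.46, 71.01]
down
shift [-0.1906, -0.2489, 0.1777] turn [29.14, -38.46, 71.01]
```

```bash
python3 -m crank '[[[-0.015,-0.02,0],[2.4,-3.2,5.9],0.045],[[-0.03,-0.04,0],[4.8,-6.4,11.8],0.045],[[-0.045,-0.06,0],[7.2,-9.6,17.7],0.045],[[-0.06,-0.08,0],[9.7,-12.8,23.6],0.045],[[-0.075,-0.1,0],[12.1,-16,29.5],0.045],[[-0.09,-0.12,0],[14.5,-19.2,35.4],0.045],[[-0.105,-0.14,0],[17,-22.4,41.3],0.045],[[-0.12,-0.16,0],[19.4,-25.6,47.2],0.045],[[-0.135,-0.18,0],[21.8,-28.8,53.1],0.045],[[-0.15,-0.2,0],[24.3,-32,59],0.045],[[-0.17,-0.225,0.02],[26.7,-35.2,65],0.045],[[-0.19,-0.249,0.04],[29.1,-38.5,71],0.045],[[-0.19,-0.249,0.055],[29.1,-38.5,71],0.045],[[-0.19,-0.249,0.055],[29.1,-38.5,71],0.045],[[-0.19,-0.249,0.055],[29.1,-38.5,71],0.045]]'
python3 - <<'E'
from h import *
print(r.get_obs()['qpos'].round(2))
im,w=shot('wrist','w13'); held('w13'); place(.0405)
E
```

```text
t: 31.0
tool_pos: [0.5792, -0.0838, 0.1625]
ee_rot: [0.641, 0.665, -0.265, 0.275]
wrist_force: [0.1, -0.1, -4.0]
gripper_width: 0.0529
finger_force: 65.1
[-0.39  0.58 -0.    1.83  0.79  1.2  -0.83]
n 10667 normal lean z 0.01 yaw err -0.0
x [-0.0177  0.0018  0.0215]
y [0.0482 0.0499 0.0514]
z [0.1236 0.1536 0.1773]
above
shift [0.0224, -0.002, 0.0248] turn [0.17, -0.11, -0.05]
down
shift [0.0859, -0.0023, 0.0886] turn [0.17, -0.11, -0.05]
```

```bash
python3 -m crank '[[[0.017,-0.002,0.019],[0,0,0],0.045],[[0.035,-0.002,0.037],[0,0,0],0.045],[[0.05,-0.002,0.052],[0,0,0],0.045],[[0.06,-0.002,0.062],[0,0,0],0.045],[[0.068,-0.002,0.07],[0,0,0],0.045],[[0.075,-0.002,0.077],[0,0,0],0.045],[[0.08,-0.002,0.082],[0,0,0],0.045],[[0.083,-0.002,0.085],[0,0,0],0.045],[[0.085,-0.002,0.0875],[0,0,0],0.045],[[0.0855,-0.002,0.088],[0,0,0],0.045],[[0.0855,-0.002,0.088],[0,0,0],0.045]]'
```

```text
t: 32.15
tool_pos: [0.5776, -0.0866, 0.0409]
ee_rot: [0.642, 0.665, -0.264, 0.276]
wrist_force: [0.5, -0.0, -4.0]
gripper_width: 0.0535
finger_force: 65.0
```

```bash
python3 -m crank '[[[0.001,0,0.001],[0,0,0],0.045],[[0.001,0,0.001],[0,0,0],0.068],[[0.001,0,0.001],[0,0,0],0.068],[[0.001,0,0.001],[0,0,0],0.068],[[0.001,0,0.001],[0,0,0],0.068]]'; python3 -m crank '[[[0,0,-0.02],[0,0,0],0.068],[[0,0,-0.06],[0,0,0],0.068],[[0,0,-0.1],[0,0,0],0.068],[[-0.03,0,-0.14],[0,0,0],0.068],[[-0.06,0,-0.17],[0,0,0],0.068],[[-0.06,0,-0.17],[0,0,0],0.068],[[-0.06,0,-0.17],[0,0,0],0.068]]'
python3 - <<'E'
from h import *
im,w=shot('wrist','w14'); shot('side','s14'); shot('scene','c14'); z=np.load('w14.npz'); im,w=z['im'].astype(int),z['w']
rel=w-np.array([*RK,.018]); y=-rel[...,0]*np.sin(YAW)+rel[...,1]*np.cos(YAW); x=rel[...,0]*np.cos(YAW)+rel[...,1]*np.sin(YAW)
k=(abs(x)<.04)&(abs(y)<.06)&(abs(rel[...,2]-.054)<.006); n,l,s,_=cv2.connectedComponentsWithStats(k.astype(np.uint8))
for i in range(1,n):
    if s[i,4]>30: q=l==i; print(s[i,4],[np.percentile(a[q],[2,50,98]).round(4).tolist() for a in (x,y,rel[...,2])])
h=np.pi/2+YAW; to([.578,-.2,.25],ori(h))
save(np.hstack([cv2.resize(np.load(f+'.npz')['im'],None,fx=.78,fy=.78) for f in ['c14','w14']]),'m14.png')
E
```

```text
t: 32.65
tool_pos: [0.5776, -0.0867, 0.0396]
ee_rot: [0.642, 0.665, -0.264, 0.276]
wrist_force: [-0.5, -0.2, -0.6]
gripper_width: 0.0678
finger_force: 0.0
t: 33.35
tool_pos: [0.5745, -0.0089, 0.203]
ee_rot: [0.642, 0.664, -0.263, 0.277]
wrist_force: [-0.1, 0.3, -0.6]
gripper_width: 0.068
finger_force: 0.0
1074 [[-0.0266, -0.0003, 0.026], [0.033, 0.0452, 0.0491], [0.0484, 0.0541, 0.0552]]
1584 [[-0.0275, -0.0013, 0.0247], [-0.0188, 0.0085, 0.0226], [0.0483, 0.0539, 0.055]]
shift [-0.1695, -0.0024, 0.1001] turn [0.07, 45.0, -0.03]
```

View pics/m14.png

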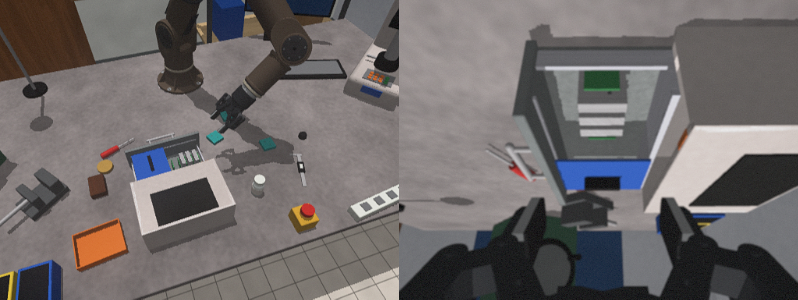

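```bash
python3 - <<'E'
from h import *
h=np.pi/2+YAW; to([.584,-.292,.2],ori(h))
z=np.load('w14.npz'); im,w=z['im'].astype(int),z['w']
k=(im.max(-1)<60)&(abs(w[...,2]-.107)<.008)&(w[...,1]<-.22)&(w[...,1]>-.3)&(w[...,0]>.53)&(w[...,0]<.64); print(np.percentile(w[k],[3,50,97],axis=0).round(4).tolist())
E
python3 -m crank '[[[-0.03,0,0],[0,8,0],0],[[-0.06,0,0.01],[0,16,0],0],[[-0.09,0,0.03],[0,24,0],0],[[-0.12,0,0.06],[0,32,0],0],[[-0.15,0,0.09],[0,40,0],0],[[-0.17,-0.002,0.1],[0,45,0],0],[[-0.17,-0.002,0.1],[0,45,0],0],[[-0.17,-0.002,0.1],[0,45,0],0]]'
python3 -c "
from h import *
h=np.pi/2+YAW;to([.584,-.292,.2],ori(h)); to([.584,-.292,.094],ori(h));to([.578,-.138,.094],ori(h))"
```

```text
shift [-0.1993, 0.0003, 0.2007] turn [0.07, 45.0, -0.03]
[[0.557, -0.2612, 0.0993], [0.5827, -0.2547, 0.1047], [0.6096, -0.2528, 0.1083]]
t: 34.3
tool_pos: [0.5777, -0.2027, 0.2497]
ee_rot: [0.696, 0.718, 0.001, -0.0]
wrist_force: [-0.4, 1.0, -0.6]
gripper_width: 0.0003
finger_force: 0.0
shift [-0.0895, 0.0035, 0.0496] turn [0.04, -0.06, -0.31]
shift [-0.0896, 0.0035, 0.1556] turn [0.04, -0.06, -0.31]
shift [0.0645, 0.0022, 0.1558] turn [0.04, -0.06, -0.31]
```

```bash
python3 -m crank '[[[-0.045,0.003,0.02],[0,0,-0.3],0],[[-0.09,0.003,0.05],[0,0,-0.3],0],[[-0.09,0.003,0.09],[0,0,-0.3],0],[[-0.09,0.003,0.125],[0,0,-0.3],0],[[-0.09,0.003,0.148],[0,0,-0.3],0],[[-0.09,0.003,0.154],[0,0,-0.3],0],[[-0.09,0.003,0.154],[0,0,-0.3],0],[[-0.08,0.003,0.154],[0,0,-0.3],0],[[-0.07,0.003,0.154],[0,0,-0.3],0],[[-0.055,0.003,0.154],[0,0,-0.3],0],[[-0.04,0.003,0.154],[0,0,-0.3],0],[[-0.025,0.003,0.154],[0,0,-0.3],0],[[-0.01,0.003,0.154],[0,0,-0.3],0],[[0.005,0.003,0.154],[0,0,-0.3],0],[[0.02,0.003,0.154],[0,0,-0.3],0],[[0.035,0.002,0.154],[0,0,-0.3],0],[[0.045,0.002,0.154],[0,0,-0.3],0],[[0.052,0.002,0.154],[0,0,-0.3],0],[[0.057,0.002,0.154],[0,0,-0.3],0],[[0.057,0.002,0.154],[0,0,-0.3],0]]'
python3 -m crank '[[[0.003,0,0],[0,0,0],0],[[0.005,0,0],[0,0,0],0],[[0.005,0,0],[0,0,0],0]]'
```

```text
t: 36.3
tool_pos: [0.5792, -0.1433, 0.0973]
ee_rot: [0.693, 0.721, 0.001, 0.001]
wrist_force: [0.6, -1.2, 0.8]
gripper_width: -0.0002
finger_force: 1.1
t: 36.6
tool_pos: [0.5791, -0.1431, 0.0974]
ee_rot: [0.694, 0.72, -0.0, 0.003]
wrist_force: [2.7, -15.1, -2.7]
gripper_width: 0.0003
finger_force: 7.2
```

```bash
python3 -m crank '[[[-0.01,0,0],[0,0,0],0],[[-0.015,0,-0.03],[0,0,0],0],[[-0.02,0,-0.08],[0,0,0],0],[[-0.03,-0.05,-0.13],[0,0,0],0],[[-0.04,-0.1,-0.13],[0,0,0],0],[[-0.05,-0.13,-0.13],[0,0,0],0],[[-0.05,-0.155,-0.13],[0,0,0],0],[[-0.05,-0.155,-0.13],[0,0,0],0],[[-0.05,-0.155,-0.13],[0,0,0],0]]'
python3 - <<'E'
from h import *
for n in ['wrist','side']:
    im,w=shot(n,n+'15'); im=im.astype(int); X,Y,Z=[w[...,i] for i in range(3)]
    for nm,k in (('cover',(im[...,2]>im[...,0]+50)&(abs(Z-.087)<.006)),('grip',(im.max(-1)<70)&(abs(Z-.108)<.007))):
        k=k&(X>.5)&(X<.68)&(Y<-.03)&(Y>-.33); p=w[k]
        if len(p)>10: print(n,nm,[np.round(a,1) for a in cv2.minAreaRect((p[:,:2]*1000).astype(np.float32))],len(p))
to([.428,-.197,.08]); to([.578,-.1915,.08])
E
```

```text
t: 37.5
tool_pos: [0.4259, -0.1941, 0.2271]
ee_rot: [0.693, 0.721, 0.002, 0.001]
wrist_force: [0.9, -0.1, 0.3]
gripper_width: -0.0001
finger_force: 0.0
wrist cover [array([ 581.2, -125.6]), array([131.4, 127.5]), np.float64(2.3)] 20433
wrist grip [array([ 533.3, -196.4]), array([206.4,  53.8]), np.float64(58.4)] 1384
side cover [array([ 584. , -126.9]), array([140.7, 132.3]), np.float64(1.5)] 1330
side grip [array([ 552.5, -183.1]), array([272.3, 104.6]), np.float64(89.9)] 111
shift [-0.0035, 0.0004, 0.1468] turn [0.0, 0.0, 0.0]
shift [-0.0043, 0.1505, 0.1474] turn [0.0, 0.0, 0.0]
```

View pics/side15.png

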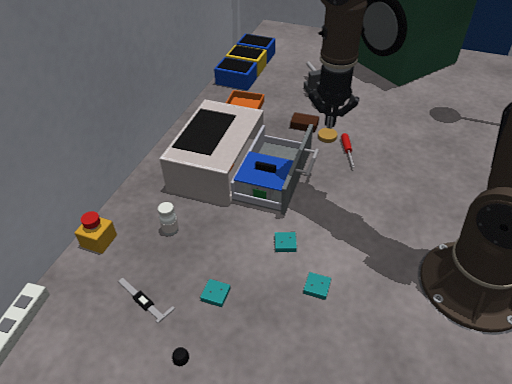

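```bash
python3 -m crank '[[[-0.002,0,0.04],[0,0,0],0],[[-0.003,0,0.08],[0,0,0],0],[[-0.003,0,0.12],[0,0,0],0],[[-0.003,0,0.146],[0,0,0],0],[[-0.003,0,0.146],[0,0,0],0],[[-0.003,0.01,0.146],[0,0,0],0],[[-0.003,0.018,0.146],[0,0,0],0],[[-0.003,0.028,0.146],[0,0,0],0],[[-0.003,0.038,0.146],[0,0,0],0],[[-0.003,0.048,0.146],[0,0,0],0],[[-0.003,0.058,0.146],[0,0,0],0],[[-0.003,0.068,0.146],[0,0,0],0],[[-0.003,0.078,0.146],[0,0,0],0],[[-0.003,0.088,0.146],[0,0,0],0]]'
python3 -m crank '[[[0,0.01,0],[0,0,0],0],[[0,0.02,0],[0,0,0],0],[[0,0.03,0],[0,0,0],0],[[0,0.04,0],[0,0,0],0],[[0,0.05,0],[0,0,0],0],[[0,0.057,0],[0,0,0],0],[[0,0.062,0],[0,0,0],0],[[0,0.066,0],[0,0,0],0],[[0,0.07,0],[0,0,0],0],[[0,0.07,0],[0,0,0],0]]'
```

```text
t: 39.0
tool_pos: [0.5153, -0.1935, 0.0811]
ee_rot: [0.692, 0.722, 0.001, 0.001]
wrist_force: [-3.8, -0.5, 2.8]
gripper_width: 0.0002
finger_force: 1.5
t: 40.0
tool_pos: [0.5852, -0.1901, 0.0814]
ee_rot: [0.692, 0.722, 0.002, 0.001]
wrist_force: [-0.4, 0.4, -0.9]
gripper_width: -0.0001
finger_force: 0.0
```

```bash
python3 -m crank '[[[0,0.003,0],[0,0,0],0],[[0,0.006,0],[0,0,0],0],[[0,0.009,0],[0,0,0],0],[[0,0.011,0],[0,0,0],0],[[0,0.011,0],[0,0,0],0]]'
```

```text
t: 40.5
tool_pos: [0.5951, -0.1899, 0.0813]
ee_rot: [0.692, 0.722, 0.001, 0.0]
wrist_force: [-3.9, 1.1, 2.3]
gripper_width: -0.0004
finger_force: 2.1
```

```bash
python3 -m crank '[[[0,0.003,0],[0,0,0],0],[[0,0.005,0],[0,0,0],0],[[0,0.007,0],[0,0,0],0],[[0,0.007,0],[0,0,0],0],[[0,0.007,0],[0,0,0],0]]'
```

```text
t: 41.0
tool_pos: [0.5958, -0.1899, 0.081]
ee_rot: [0.693, 0.721, -0.002, -0.004]
wrist_force: [-27.4, 2.3, 22.6]
gripper_width: -0.0001
finger_force: 13.8
```

Hard stop reached. Back off and check.

```bash
python3 -m crank '[[[0,-0.01,0],[0,0,0],0],[[0,-0.03,0],[0,0,0],0],[[0,-0.05,-0.01],[0,0,0],0],[[0,-0.07,-0.05],[0,0,0],0],[[0,-0.09,-0.1],[0,0,0],0],[[0,-0.1,-0.14],[0,0,0],0],[[0,-0.1,-0.14],[0,0,0],0],[[0,-0.1,-0.14],[0,0,0],0]]'
python3 - <<'E'
from h import *
for n in ['wrist','scene']:
    im,w=shot(n,n+'16'); X,Y,Z=[w[...,i] for i in range(3)]
    p=w[(abs(Z-.112)<.003)&(X>.56)&(X<.68)&(Y>-.36)&(Y<-.03)]; print(n,[np.round(a,1) for a in cv2.minAreaRect((p[:,:2]*1000).astype(np.float32))],len(p))
E
```

```text
t: 41.8
tool_pos: [0.5031, -0.1945, 0.2227]
ee_rot: [0.692, 0.721, 0.003, 0.003]
wrist_force: [-0.1, 0.7, -0.9]
gripper_width: 0.0
finger_force: 0.0
wrist [array([ 654.8, -195.4]), array([ 15.8, 288.5]), np.float64(2.3)] 5484
scene [array([ 648.7, -189.9]), array([  5.2, 292.3]), np.float64(2.1)] 55
```

View pics/wrist16.png

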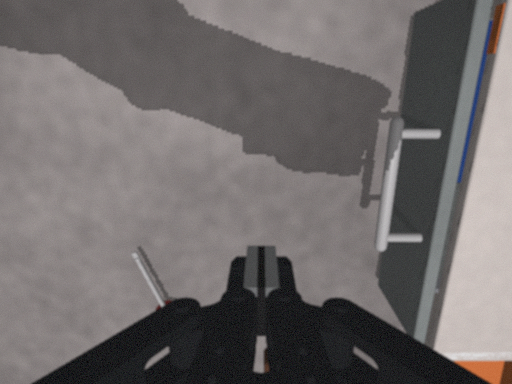

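```bash
python3 -c "
from plant import r
print(r.finish_job())"
```

```text
the job is handed in; nothing more can be done
None
```

I stood the three square blocks on edge in the rack, slid the cover fully over it, shut the drawer to its stop and handed the job in at about 42 s; the hand-in returned no verdict.

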